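# Swing the bench magnifier over the round engraving block

## Task

Get the bench magnifier ready for checking the round engraving block: with a finger, push its arm round until the lens stands over the round block, as nearly centred as its swing allows, so that from straight above the whole block is seen within the glass, and only then press the lamp button on the magnifier's foot fully down and let it come up again. Leave both blocks and everything else on the table where they are, lift nothing, and keep off the glass.

Things in the scene. Friction and masses are not known exactly. Their poses are not given: they have to be found in the camera images.
- pivot (a point): Point on the upright axis about which the magnifier's arm swings, 160 mm above the table, at the mid-height of the arm. The magnifier's foot is a heavy dark slab fixed to the table, 170 x 130 mm and 22 mm thick, with a steel post 22 mm in diameter carrying the arm's hub (40 mm in diameter, top 178 mm above the table). Axes: x from the post away from the lamp button, z up; the foot reaches from x = -135 mm to +35 mm.
- swing_arm (a joint): Angle of the level swinging arm about the pivot: 0 when the arm points along the x axis of point pivot, growing counter-clockwise seen from above, free from -2.0 to 2.0. The arm is a white bar 14 mm wide and 22 mm high (149 to 171 mm above the table), bare from 20 mm to 132 mm out from the pivot axis; beyond it is the lens rim. It is stiff (about 0.15 N m of friction, so 1.5 N at 100 mm), has no spring and stays where it is left. It may be pushed on the bar or on the rim.
- lens_center (a point): Centre of the round lens at the end of the arm, 190 mm from the pivot axis and 160 mm above the table. The white rim is 116 mm across outside, 100 mm inside and 22 mm high (149 to 171 mm above the table). The clear glass within it, 100 mm across and 4 mm thick at mid-height, is not to be touched.
- round_block_center (a point): Centre (half-way up) of the round wooden engraving block, a loose disc 56 mm in diameter and 23 mm high, lying dark face up on the table to the left or the right of the magnifier. Its distance from the pivot axis is 180 to 206 mm, so the lens can be brought over it but may stay up to about 15 mm nearer or farther than its centre.
- square_block_center (a point): Centre (half-way up) of the square wooden engraving block, loose, 52 x 52 mm and 23 mm high, lying on the other side of the magnifier. Leave alone.
- lamp_button_top (a point): Middle of the top of the round grey lamp button (28 mm in diameter) on a small grey switch box on the foot, 100 mm from the pivot axis. It is pressed straight down.
- lamp_button (a joint): How far the lamp button is pressed: 0 up, 0.006 m fully down. Spring return; fully down takes about 5 N.
- ink_tin: Loose ink tin standing beyond the magnifier, 72 mm in diameter and 50 mm high; origin at the centre of its underside. Leave alone.
- brush: Loose brush, 200 mm long and 20 mm high, lying on the robot's side of the magnifier, to the left; origin under its middle, handle along its -x axis. Leave alone.
- rubbing_stone: Loose grey stone bar 45 x 75 x 26 mm lying on the robot's side of the magnifier, to the right; origin at the centre of its underside. Leave alone.
Not all that is in view belongs to the job. Leave any purple look-alike of the part that bears round_block_center alone.

How it is judged (in metres and radians):
On the way, in this order (a step that is already met when the one before it is completed fails the run):
1. the lens rests over the round block (horizontal distance between lens_center and round_block_center below 0.022 m and velocity of joint swing_arm between -0.05 and 0.05 rad/s), for 0.3 s.
2. the lamp button is pressed fully down (value of joint lamp_button above 0.0045 m), for 0.05 s.
At the end, for the whole second after the job is handed in: The lens centre is within 22 mm, seen from above, of the round block's centre (the whole block lies within the glass), the arm is at rest, the lamp button has been pressed at least 4.5 mm and is up again, the round block lies within 12 mm and every other loose thing within 15 mm of where it was (horizontal distance between lens_center and round_block_center below 0.022 m and velocity of joint swing_arm between -0.03 and 0.03 rad/s and value of joint lamp_button below 0.002 m and distance of round_block_center from where it was at the start of the episode below 0.012 m and distance of each of square_block_center, ink_tin, brush, rubbing_stone from where it was at the start of the episode below 0.015 m); the robot touches nothing.
It fails at once if the lamp button is pressed while the lens is not over the round block (value of joint lamp_button above 0.003 m and not (horizontal distance between lens_center and round_block_center below 0.026 m)).
It fails at once if the round block is lifted, carried or knocked away (distance of round_block_center from where it was at the start of the episode above 0.012 m).
It fails at once if a bystander is lifted, carried or knocked away (distance of any of square_block_center, ink_tin, brush, rubbing_stone from where it was at the start of the episode above 0.015 m).
It fails at once if the lens glass is touched (contact force between any of the fingers, the arm and swing_arm_c0 above 0.5 N).
It also fails if it takes over 51 s, if anything falls off the work surface, if the arm or the gripper's body presses on something with over 40 N, if the wrist force passes 120 N, or if a joint passes its speed limit or range.

## Robot

A 6-joint arm with a two-finger parallel gripper is mounted at the origin on the work surface. World frame = base frame: x ahead of the robot, y to its left, z up, the work surface at z = 0. Lengths are in mm, angles in degrees, forces in N, time in s.
With the tool pointing down it reaches from about 350 to 850 mm from the base axis. Payload 8.1 kg.
Tool frame: the origin (TCP) lies at the centre of the arm's flange, where the gripper is bolted on; the fingertips stand 173 mm ahead of it and the grasp point (between the pads) lies 155 mm ahead of it; z points along the fingers, y is the line along which they close (so a half turn about z gives the same grasp; the last joint's range is limited). The gripper opens to 85 mm and grips with 20 to 120 N. Pads are 22 mm wide; open, the fingers measure 114 mm over their backs; the gripper's body (76 mm by 85 mm) begins 54 mm behind the grasp point. The pads swing forward as they close: fully open they stand 13 mm farther back than shut.
Start: joints at [-71.929, 7.471, 85.268, -0, 87.261, -4.893], TCP at [234.113, -552.447, 404.692] pointing down, gripper open.
Joint ranges: [-169.43, 169.43], [-51.17, 129.36], [1.28, 143.12], [-76.62, 256.62], [0, 156.53], [-152.29, 152.29]. Speed limits (degrees/s): [136.94, 136.94, 159.86, 180, 180, 180].

## Interface

Orientations are given as [roll, pitch, yaw] about the fixed x, y, z axes, in that order (R = Rz(yaw) Ry(pitch) Rx(roll)).
In Python, from bench import * gives the robot as it stands.
- The arm moves only by the shell command python3 -m jog 'ROWS' [FORCE]. ROWS is text: rows parted by semicolons, each of 7 numbers parted by spaces: the shift along the tool's x, y, z scaled (see below), then the turn, a rotation vector about the tool's x, y, z scaled (see below), then the closure, from -1 (fully open) to 1 (shut). In form: tx ty tz wx wy wz hand; .... A call has 1 to 5 rows; each row shifts and turns the commanded pose from where the row before left it, along the tool's axes as they then stand; what a row does not reach is not made up. The controller multiplies each number of a shift by 0.1 m and each number of a turn by 60 degrees. A row lasts 1/8 s, in which the tool goes at most 62.5 mm and 10.7 degrees, less where a joint would pass 70% of its speed; a pose out of reach is approached as far as the arm can. A call with a number of a shift or a turn outside -1 to 1 is refused whole. A call with a gripper value outside its range is refused whole. The fingers move at their own pace and stop on an object; FORCE is the grip in N (left out, the last holds). Time passes only in rows, so rows that do not move let the fingers close. It gives the time, the measured TCP pose, the force, the opening and the grip force at its end, in the units of the state.
- sense(): the state, without advancing time (a new reading comes with each control period).
- snapshot(name): name is "scene" or "top"; returns a dict with "img" (420x560x3 uint8, red, green, blue), "fx", "fy", "cx", "cy" (pixels), "extrinsics" (4x4, takes a point from camera to world coordinates). Camera axes: x right, y down, z forward; pixel columns grow to the right and rows downward; lengths in mm; the calibration is good to about 2 mm. A picture is of the moment at which its call begins. There is no depth.
- hand_in(): hands the job in; it is judged then, once.
The state is a dict: "time": time; "joint_pos": joint angles; "qd": joint speeds; "joint_efforts": joint torques, N m; "tool_pos": TCP position; "tcp_rot": TCP orientation; "ft_force": force on the tool from outside, world axes, zero at the start; "wrist_torque": the same for the moment, N m; "finger_gap": finger opening in mm; "grip_force": force on a finger pad.
Only numpy, scipy, OpenCV 4.12 (cv2) and the standard library are available. Lean on these libraries where they do the work, as an engineer would, in place of code of your own. Each camera call takes 0.05 s, during which the arm holds its last target. There are 200 camera calls.

## Working session

There is one attempt and no reset: what is moved stays moved. The work goes in short steps, Python scripts to look and compute and a shell command to move; the robot and the scene stay as the last step left them, time stands still between calls to the robot, and variables do not carry over. Pictures are saved under pics/ and viewed, at most 10 in all, crops included, and the job is handed in when it is done.

```bash
mkdir -p pics
python3 - <<'E'
from bench import *
import cv2,numpy as np,pickle
d={}
for n in("scene","top"):
    s=snapshot(n);d[n]=s
    cv2.imwrite(f"pics/{n}0.png",cv2.cvtColor(s["img"],cv2.COLOR_RGB2BGR))
    print(n,s["fx"],s["fy"],s["cx"],s["cy"]);print(np.round(s["extrinsics"],3).tolist())
pickle.dump(d,open("s0.pkl","wb"))
print(sense())
E
```

```text
scene 425.0356341542155 425.0356341542155 280.53846182651216 198.4980895254896
[[-0.477, 0.665, -0.574, 1066.505], [0.879, 0.374, -0.297, 287.933], [0.017, -0.647, -0.763, 811.586], [0.0, 0.0, 0.0, 1.0]]
top 417.70734495497146 417.70734495497146 278.08097504317607 208.60336782096377
[[0.018, -0.993, 0.12, 444.515], [-1.0, -0.019, -0.014, 4.829], [0.016, -0.119, -0.993, 1001.003], [0.0, 0.0, 0.0, 1.0]]
{'time': 0.1, 'joint_pos': array([-7.19313968e+01,  7.51237425e+00,  8.53242167e+01,  3.06273437e-04,
        8.72647064e+01, -4.89284312e+00]), 'qd': array([ 0.07052171, -0.09302989, -0.09537744, -0.04322138, -0.03802599,
       -0.13095244]), 'joint_efforts': array([ 8.16642387e-04, -5.70953679e+01, -5.01940870e+01, -2.42214328e-04,
        8.11583275e-03,  1.72490229e-05]), 'tool_pos': array([ 234.02234679, -552.24136091,  403.72120621]), 'tcp_rot': array([-1.79899098e+02, -8.94468008e-03,  2.29614236e+01]), 'ft_force': array([-0.18103813,  0.21975889, -0.73336454]), 'wrist_torque': array([-0.00563313, -0.00998057,  0.00543677]), 'grip_force': 0.0, 'finger_gap': 85.42198544834217}
```

View pics/top0.png

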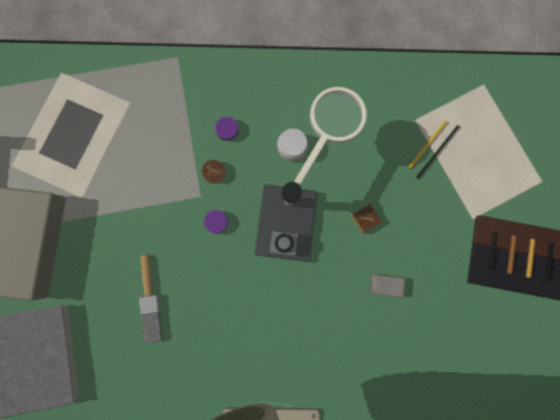

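View pics/scene0.png

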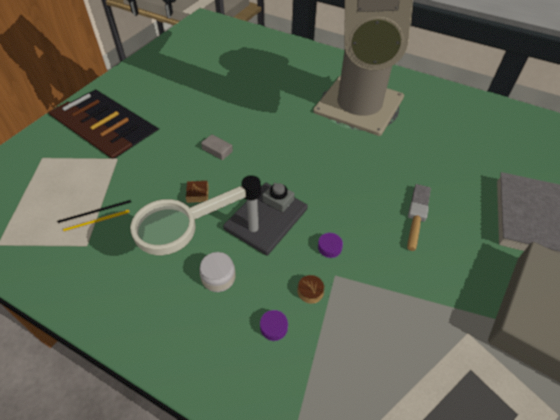

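The top view shows the hub at (291,192), lens at (338,114), round block at (213,172) between two purple look-alikes, and the button at (284,243). The scene view has the hub at (252,187), lens at (163,227), block at (311,287) and button at (279,190). I'll enlarge two crops and compute positions.

```bash
cat > h.py <<'E'
import numpy as np
def ray(s,u,v):
    E=np.array(s["extrinsics"]);d=E[:3,:3]@[(u-s["cx"])/s["fx"],(v-s["cy"])/s["fy"],1];return E[:3,3],d
def at(s,u,v,z):
    o,d=ray(s,u,v);return o+d*(z-o[2])/d[2]
def tri(a,ua,b,ub):
    A=np.zeros((3,3));y=np.zeros(3)
    for s,u in((a,ua),(b,ub)):
        o,d=ray(s,*u);d=d/np.linalg.norm(d);P=np.eye(3)-np.outer(d,d);A+=P;y+=P@o
    return np.linalg.solve(A,y)
def proj(s,p):
    E=np.array(s["extrinsics"]);c=E[:3,:3].T@(np.array(p)-E[:3,3]);return s["fx"]*c[0]/c[2]+s["cx"],s["fy"]*c[1]/c[2]+s["cy"]
E
python3 - <<'E'
import pickle,cv2,numpy as np
from h import *
d=pickle.load(open("s0.pkl","rb"));t,s=d["top"],d["scene"]
for n,u,z in(("round",(213,171),23),("hub",(291,192),178),("lens",(338,114),171),("btn",(284,243),50),("tin",(292,143),50),("square",(366,219),23),("stone",(388,285),26),("purp1",(227,128),20),("purp2",(216,222),20),("brush",(150,298),15)):
    print(n,at(t,*u,z).round(0))
print("tri btn",tri(t,(284,243),s,(279,190)),"round",tri(t,(213,171),s,(311,286)), "hub",tri(t,(291,192),s,(252,184)))
a=t["img"][80:280,190:400];b=s["img"][150:350,130:340]
im=np.hstack([cv2.resize(x,None,fx=1.9*2/2*1.0,fy=1.9,interpolation=3) for x in(a,b)])
cv2.imwrite("pics/crop.png",im[:,:,::-1])
print(im.shape)
E
```

```text
round [649. 147.  23.]
hub [578. -32. 178.]
lens [ 743. -127.  171.]
btn [481. -23.  50.]
tin [714. -38.  50.]
square [ 542. -217.   23.]
stone [ 389. -266.   26.]
purp1 [756. 118.  20.]
purp2 [528. 136.  20.]
brush [350. 283.  15.]
tri btn [479.75920933 -21.92879185  60.17330358] round [649.67111821 148.24358557  20.67175689] hub [578.44066206 -31.6765021  170.58157994]
(380, 798, 3)
```

View pics/crop.png

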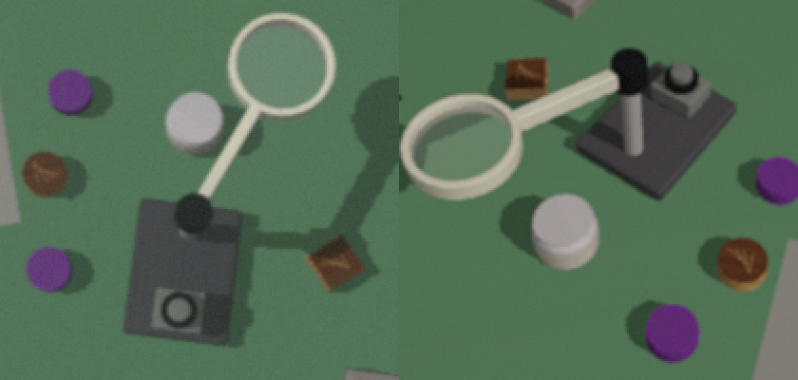

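The checks agree: pivot (578,-32), hub to lens 190 mm at −30°, block 193 mm out at 68°, and button 98 mm from the pivot at about (480,-22,60). I'll swing the arm counter-clockwise by about 98°, pushing the bar on its clockwise side with closed fingers.

```bash
python3 -m jog '0.5 -0.22 0 0 0 0 1;0.55 -0.24 0 0 0 0 1;0.55 -0.24 0 0 0 0 1;0.55 -0.24 0 0 0 0 1;0.55 -0.24 0 0 0 0 1' && python3 -m jog '0.55 -0.24 0 0 0 0 1;0.55 -0.24 0 0 0 0 1;0.55 -0.24 0 0 0 0 1;0.55 -0.24 0 0 0 0 1;0.55 -0.24 0 0 0 0 1' && python3 -m jog '0 0 0 0 0 -0.16 1;0 0 0 0 0 -0.16 1;0 0 0 0 0 -0.16 1;0 0 0 0 0 -0.137 1;0 0 0 0 0 0 1'
```

```text
time: 0.72
tool_pos: [437.6, -336.8, 404.3]
tcp_rot: [-180.0, 0.0, 23.0]
ft_force: [0.1, -0.0, -0.8]
finger_gap: 0.5
grip_force: 0.0
time: 1.35
tool_pos: [644.1, -119.0, 404.2]
tcp_rot: [-180.0, 0.0, 23.0]
ft_force: [1.2, -0.6, 0.3]
finger_gap: -0.1
grip_force: 0.0
time: 1.98
tool_pos: [643.0, -120.6, 404.0]
tcp_rot: [-179.9, 0.0, 59.9]
ft_force: [-0.9, -0.2, 0.2]
finger_gap: -0.1
grip_force: 0.0
```

```bash
python3 -m jog '0 0 0.45 0 0 0 1;0 0 0.45 0 0 0 1;0 0 0 0 0 0 1;0.12 0 0 0 0 0 1;0 0 0 0 0 0 1'
python3 - <<'E'
from bench import *
import cv2
s=snapshot("top");cv2.imwrite("pics/t1.png",cv2.resize(s["img"][60:270,190:400],None,fx=2.7,fy=2.7,interpolation=3)[:,:,::-1])
E
```

```text
time: 2.6
tool_pos: [650.5, -109.5, 317.9]
tcp_rot: [179.7, -0.1, 60.0]
ft_force: [-0.4, 0.4, 0.2]
finger_gap: -0.4
grip_force: 0.0
```

View pics/t1.png

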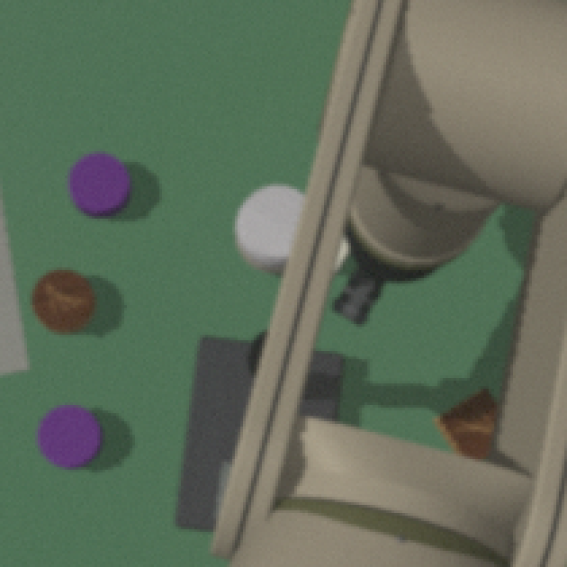

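The fingers stand just clockwise of the bar, clear of the tin. Next is the arc about the pivot, in 5° rows.

```bash
python3 -m jog '0.1 0 0 0 0 0 1;0.087 0.012 0 0 0 -0.0833 1;0.087 0.012 0 0 0 -0.0833 1;0.087 0.012 0 0 0 -0.0833 1;0.087 0.012 0 0 0 -0.0833 1' && python3 -m jog '0.087 0.012 0 0 0 -0.0833 1;0.087 0.012 0 0 0 -0.0833 1;0.087 0.012 0 0 0 -0.0833 1;0.087 0.012 0 0 0 -0.0833 1;0.087 0.012 0 0 0 -0.0833 1'
python3 -c "
from bench import *;import numpy as np
s=sense();p=s['tool_pos'][:2]-[578,-32];a=np.radians(s['tcp_rot'][2]-90);print(p@[np.cos(a),np.sin(a)],p@[-np.sin(a),np.cos(a)],s['tcp_rot'][2]-90)"
```

```text
time: 3.28
tool_pos: [672.4, -71.3, 315.7]
tcp_rot: [179.9, 0.0, 80.1]
ft_force: [0.6, -2.9, 0.3]
finger_gap: 0.1
grip_force: 1.0
time: 3.9
tool_pos: [678.4, -27.9, 315.7]
tcp_rot: [179.9, 0.1, 105.1]
ft_force: [2.3, -1.4, 0.1]
finger_gap: 0.2
grip_force: 1.0
97.98314965830927 -22.203770265013173 15.110292291738403
```

```bash
python3 -m jog '0.087 0.015 0 0 0 -0.0833 1;0.087 0.015 0 0 0 -0.0833 1;0.087 0.015 0 0 0 -0.0833 1;0.087 0.015 0 0 0 -0.0833 1;0.087 0.015 0 0 0 -0.0833 1' && python3 -m jog '0.087 0.015 0 0 0 -0.0833 1;0.087 0.015 0 0 0 -0.0833 1;0.087 0.015 0 0 0 -0.0833 1;0.052 0.01 0 0 0 -0.05 1;0 0 0 0 0 0 1'
python3 - <<'E'
from bench import *;import numpy as np,cv2
s=sense();p=s['tool_pos'][:2]-[578,-32];a=np.radians(s['tcp_rot'][2]-90);print(p@[np.cos(a),np.sin(a)],p@[-np.sin(a),np.cos(a)],s['tcp_rot'][2]-90)
a,b=[snapshot(n)["img"] for n in("top","scene")]
im=np.hstack([cv2.resize(x,None,fx=1.9,fy=1.9,interpolation=3) for x in(a[80:280,170:380],b[150:350,180:390])])
cv2.imwrite("pics/t2.png",im[:,:,::-1])
E
```

```text
time: 4.53
tool_pos: [666.6, 14.3, 315.6]
tcp_rot: [180.0, 0.1, 130.1]
ft_force: [0.0, -2.5, 0.2]
finger_gap: 0.0
grip_force: 0.9
time: 5.15
tool_pos: [647.5, 40.0, 315.3]
tcp_rot: [180.0, 0.0, 148.0]
ft_force: [-0.8, 0.0, -0.2]
finger_gap: -0.0
grip_force: 0.0
97.9069124852673 -20.644089294337682 57.95101822574725
```

View pics/t2.png

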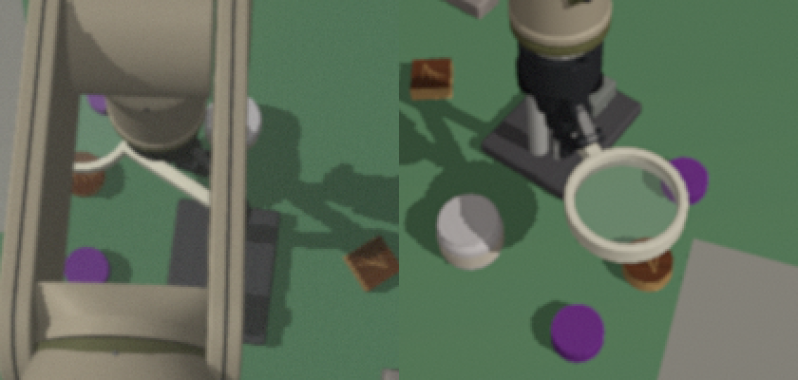

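The top view is largely hidden by the forearm. In the scene view the rim's outline is centred near crop (626,205), which is full image (299.5,258), and the block is just beyond it.

Run:
```python
import pickle,numpy as np
from h import *
d=pickle.load(open("s0.pkl","rb"));s=d["scene"]
print("init lens scene",at(s,163,227,160))
p=at(s,299.5,258,160)[:2]-[578,-32];print(p,np.hypot(*p),np.degrees(np.arctan2(p[1],p[0])))
for a in (58,62,65,68,70):
    r=np.radians(a);print(a,proj(s,(578+190*np.cos(r),-32+190*np.sin(r),160)))
```

```text
init lens scene [ 746.79748798 -126.27195018  160.        ]
[104.34589889 162.52126064] 193.1352551289624 57.29772726696696
58 (np.float64(299.728541990897), np.float64(256.16699089623165))
62 (np.float64(305.84301978323225), np.float64(252.97903271413122))
65 (np.float64(310.18640711126966), np.float64(250.37653678043785))
68 (np.float64(314.3070466011948), np.float64(247.60648851007252))
70 (np.float64(316.92447144742096), np.float64(245.67306050224732))
```

The arm is at about 58°, matching the tool's bearing, so it needs about 10° more. I'll go slowly.

```bash
python3 -m jog '0.044 0.007 0 0 0 -0.0417 1;0.044 0.007 0 0 0 -0.0417 1;0.044 0.007 0 0 0 -0.0417 1;0.044 0.007 0 0 0 -0.0417 1;0 0 0 0 0 0 1' && python3 -m jog '-0.3 0 0 0 0 0 1;-0.2 0 -0.3 0 0 0 1;0 0 -0.5 0 0 0 1;0 0 0 0 0 0 1'
python3 - <<'E'
from bench import *;import numpy as np,cv2
print(sense()["joint_pos"].round(0))
b=snapshot("scene")["img"]
cv2.imwrite("pics/s3.png",cv2.resize(b[180:330,220:400],None,fx=4,fy=4,interpolation=3)[:,:,::-1])
E
```

```text
time: 5.88
tool_pos: [633.3, 50.2, 314.9]
tcp_rot: [180.0, 0.0, 157.9]
ft_force: [0.3, -0.3, 0.6]
finger_gap: -0.1
grip_force: 0.0
time: 6.38
tool_pos: [681.1, 31.1, 401.0]
tcp_rot: [179.8, 0.5, 157.8]
ft_force: [-0.0, -0.4, 0.4]
finger_gap: -0.2
grip_force: 0.0
[ -2.  20.  71.   0.  88. -70.]
```

View pics/s3.png

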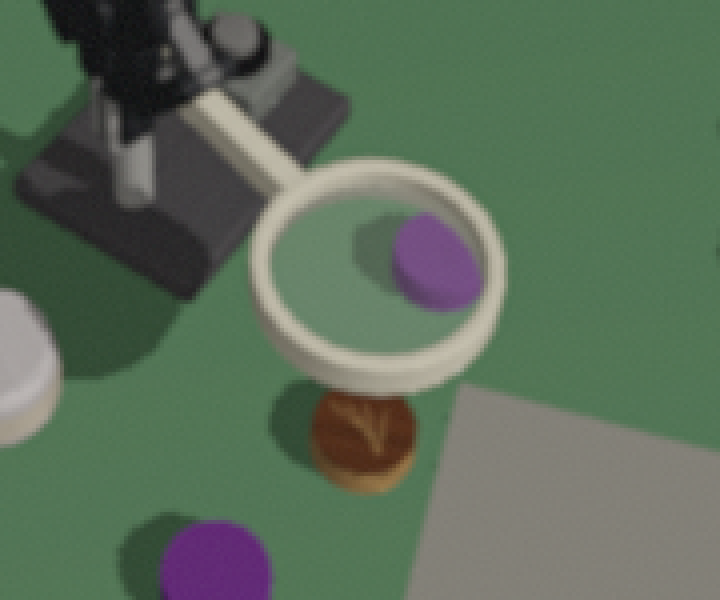

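The rim centre is at about (314.5,249); the prediction for 68° was (314.3,247.6), so the arm is in place. Now the move above the button, with a check from the top.

```bash
python3 -m jog '0.413 -0.313 0 0 0 0 1;0.413 -0.313 0 0 0 0 1;0.413 -0.313 0 0 0 0 1;0.413 -0.313 0 0 0 0 1;0 0 0 0 0 0 1' && python3 -m jog '0 0 0.5 0 0 0 1;0 0 0.5 0 0 0 1;0 0 0.3 0 0 0 1;0 0 0 0 0 0 1;0 0 0 0 0 0 1'
python3 - <<'E'
from bench import *;import numpy as np,cv2
a,b=[snapshot(n)["img"] for n in("top","scene")]
im=np.hstack([cv2.resize(a[120:270,170:320],None,fx=2.66,fy=2.66,interpolation=3),cv2.resize(b[130:230,230:330],None,fx=3.99,fy=3.99,interpolation=3)])
cv2.imwrite("pics/t4.png",im[:,:,::-1])
E
```

```text
time: 7.05
tool_pos: [476.3, -23.0, 392.5]
tcp_rot: [-179.9, -0.2, 157.8]
ft_force: [0.6, -1.0, 0.4]
finger_gap: -0.2
grip_force: 0.0
time: 7.68
tool_pos: [480.3, -22.6, 265.8]
tcp_rot: [180.0, 0.1, 157.9]
ft_force: [0.2, -0.1, -0.1]
finger_gap: 0.2
grip_force: 0.0
```

View pics/t4.png

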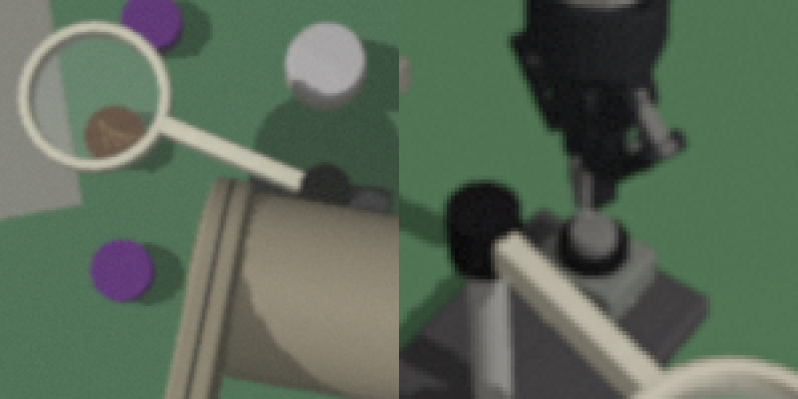

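Top view: rim centre at crop (94,96), full image (205.3,156.1). The fingertips are above the button in the scene view. I'll check the offset numerically.

Run:
```python
import pickle
from h import *
d=pickle.load(open("s0.pkl","rb"));t,s=d["top"],d["scene"]
print(at(t,205.3,156.1,168),at(s,314.5,249,160),at(t,213.7,171.6,23))
print("btn scene px now",230+(597-399)/3.99,130+228/3.99, "tip exp",proj(s,(480,-22,93)), "btn z->px",[proj(s,(480.5,-22,z)) for z in(50,55,60)])
```

```text
[649.4975239  143.07503924 168.        ] [651.7535531  145.78992351 160.        ] [647.93993536 145.78048952  23.        ]
btn scene px now 279.62406015037595 187.14285714285714 tip exp (np.float64(278.6090736501576), np.float64(180.56167751832416)) btn z->px [(np.float64(278.26552250024406), np.float64(192.98439837423237)), (np.float64(278.29252687496), np.float64(191.5972615379948)), (np.float64(278.3197367945867), np.float64(190.19956645257614))]
```

The lens is within about 4 mm of the block centre. Pressing in steps, watching the force.

```bash
python3 -m jog '0 0 0.14 0 0 0 1;0 0 0.1 0 0 0 1;0 0 0 0 0 0 1' && python3 -m jog '0 0 0.03 0 0 0 1;0 0 0 0 0 0 1' && python3 -m jog '0 0 0.03 0 0 0 1;0 0 0 0 0 0 1'
```

```text
time: 8.15
tool_pos: [479.6, -22.7, 240.4]
tcp_rot: [180.0, 0.0, 158.0]
ft_force: [0.4, -0.1, 3.9]
finger_gap: 0.1
grip_force: 2.1
time: 8.4
tool_pos: [479.8, -22.7, 239.2]
tcp_rot: [180.0, 0.0, 158.0]
ft_force: [-6.3, 1.0, 17.7]
finger_gap: -0.0
grip_force: 8.9
time: 8.65
tool_pos: [480.1, -22.7, 238.7]
tcp_rot: [-180.0, 0.0, 158.0]
ft_force: [-19.4, 2.6, 43.2]
finger_gap: 0.4
grip_force: 22.0
```

The button bottomed out at z≈239, with force well above 5 N. Retracting.

```bash
python3 -m jog '0 0 -0.1 0 0 0 1;0 0 -0.5 0 0 0 1;0 0 -0.6 0 0 0 1;0 0 -0.6 0 0 0 1;0 0 0 0 0 0 1' && python3 -m jog '0.3 -0.5 0 0 0 0 1;0.3 -0.5 0 0 0 0 1;0.3 -0.5 0 0 0 0 1;0.3 -0.5 0 0 0 0 1;0 0 0 0 0 0 1'
python3 - <<'E'
from bench import *;import numpy as np,cv2
a,b=[snapshot(n)["img"] for n in("top","scene")]
cv2.imwrite("pics/e.png",cv2.resize(np.hstack([a,b]),(800,300))[:,:,::-1])
E
```

```text
time: 9.28
tool_pos: [480.6, -22.8, 420.6]
tcp_rot: [179.9, 0.6, 158.0]
ft_force: [0.2, -0.4, -0.4]
finger_gap: -0.1
grip_force: 0.0
time: 9.9
tool_pos: [290.7, -165.1, 413.6]
tcp_rot: [-180.0, -0.1, 157.5]
ft_force: [0.2, 0.5, -0.6]
finger_gap: 0.1
grip_force: 0.0
```

View pics/e.png

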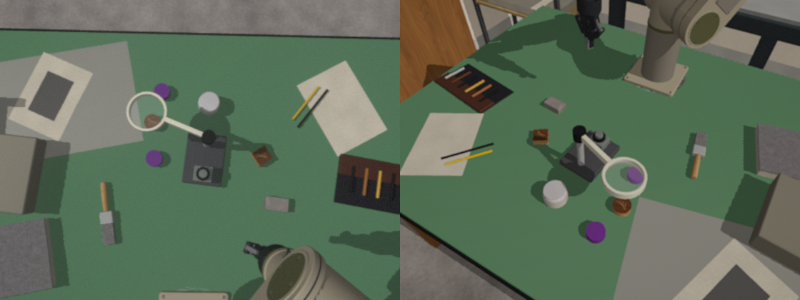

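The final view shows the lens over the round block (allowing for parallax), the button up, everything else in place and the robot clear. Handing in.

```bash
python3 -c "
from bench import *
print(hand_in())"
```

```text
the job is handed in; nothing more can be done
None
```

The job is handed in, with no verdict returned: by my camera measurements the lens stands within about 4 mm of the round block's centre, the lamp button was then pressed to its stop and released, and nothing else on the table appears to have moved.

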